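# Take a soil-sample vial from the flap dispenser and case it

### The job

Stand the big steel weight on the dispenser's press plate and let go of it, so that it holds the sprung flap fully open. Take the long vial out from behind the flap, lay it down in the empty compartment of the specimen case and then push the case's lid shut until its latch snaps in. Finally stand the big weight back on the cork mat so that the flap closes, and leave the short vial and the small weight where they are.

Things in the scene. Friction and masses are not known exactly. Their poses are not given: they have to be found in the camera images.
- dispenser: Fixed aluminium vial dispenser; origin on the table under the middle of its tray, x towards the hinge, y left. Tray x -70..+64 mm, y +-74 mm, floor at z 6 mm; front wall 52 mm, side walls 62 mm high; behind the hinge (x 64..90) a housing 56 mm high. Two bays at y +34 and -34 mm, each with one vial lying along x at x about 0. The press plate is to its right: x 0, y -130 mm.
- flap (a joint): Clear flap with a steel front rim over both bays, 150 mm wide, 137 mm long, flat at z 64 mm when shut (0). It swings up about a hinge along the dispenser's y at x +66, z 64 mm and at 1.9 rad (fully open) leans back past vertical. Sprung shut; linked to the press plate: rad = 63.3 x plate travel in m.
- plate_top (a point): Centre of the top of the press plate, a level steel plate 76 x 76 mm, top at z 50 mm when up, 20 mm when fully down (the point moves with it). Pressing it opens the flap: it takes about 4 N all the way. The big weight's own weight is enough, the small one's is not.
- weight_big_mid (a point): Centre (half-way up, 32 mm above its foot) of the big steel weight: upright cylinder 46 mm diameter, 48 mm high, with a small knob 24 mm in diameter on top, 64 mm in all, about 0.7 kg. z of the point is the weight's own axis (up). Starts on the cork mat; it and the small weight may be in either order.
- weight_small_mid (a point): Centre (16.5 mm above its foot) of the small steel weight: the same shape, 26 mm diameter, 33 mm high in all, 0.1 kg. Stays on the mat.
- mat: Fixed cork mat 100 mm (x) by 190 mm (y), 3 mm thick; origin at the centre of its underside.
- vial_long_mid (a point): Centre of the long vial: glass cylinder full of brown soil, with a white cap, 22 mm diameter, 78 mm long with cap, 40 g; x runs along it to the cap. It lies in either bay on two wire rails (4 mm rods that together are 20 mm wide, so fingers pass beside them), axis 36 mm above the table.
- vial_short_mid (a point): Centre of the short vial, the same but 50 mm long. Stays in its bay.
- case: Fixed grey specimen case 120 (x) x 176 (y) mm, 44 mm high, walls 4 mm; origin on the table under its centre, x from the latch side to the hinge, y left. Divider at y -26 mm. Empty compartment: y -24..+84, x -56..+56 mm, lined floor at z 6 mm; the narrow one at negative y holds sherds. A steel keeper stands out 26 mm from the front (-x) at y 0, 40 mm high.
- case_lid (a joint): Clear lid: 0 shut, its top then 50 mm above the table; starts open at about 1.8 rad, leaning back. 126 mm long from the hinge, 176 mm wide, 6 mm thick, light, with a little friction; pushed forward past vertical it falls by itself until it rests on the latch at about 0.12 rad.
- lid_hinge (a point): Middle of the lid's hinge line, which runs along the case's y axis, at case x +60 mm, z 47 mm.
- lid_edge (a point): Middle of the lid's outer (when shut: upper) face close to its free edge, 120 mm from the hinge line; moves with the lid.
- latch_bolt (a joint): Bevelled sprung bolt under the lid's free edge: 0 is fully out, up to 0.009 m pushed in. As the lid is pressed down its bevel rides over the keeper (5 to 8 mm in), then it snaps out beneath it. Pressing on the lid near its free edge with about 8 N is enough.
Things that resemble listed ones, but are neither listed nor needed, are in the scene too. What is shaped like the part that bears weight_big_mid but blue or yellow is not meant. Leave any green look-alike of the case alone.

How it is judged:
On the way, in this order (a step that is already met when the one before it is completed fails the run):
1. the big weight stands on the press plate, let go, and holds the flap fully open (horizontal distance between weight_big_mid and plate_top below 0.03 m and z of weight_big_mid in the frame of plate_top between 0.026 and 0.037 m and value of joint flap above 1.6 rad and contact force between the fingers and weight_big below 0.1 N), for 0.2 s.
2. the long vial lies in the empty compartment of the case, let go (x of vial_long_mid in the frame of case between -0.056 and 0.056 m and y of vial_long_mid in the frame of case between -0.024 and 0.084 m and z of vial_long_mid in the frame of case between 0.01 and 0.025 m and contact force between the fingers and vial_long below 0.05 N), for 0.2 s.
3. the lid is shut and its latch bolt has snapped out under the keeper (value of joint case_lid below 0.035 rad and value of joint latch_bolt below 0.0018 m), for 0.2 s.
4. the big weight is back on the mat and the flap has closed (x of weight_big_mid in the frame of mat between -0.05 and 0.05 m and y of weight_big_mid in the frame of mat between -0.095 and 0.095 m and z of weight_big_mid in the frame of mat between 0.03 and 0.039 m and angle between weight_big_mid's own z axis and vertical below 0.1 rad and value of joint flap below 0.08 rad), for 0.2 s.
At the end, for the whole second after the job is handed in: Long vial flat in the empty compartment (centre inside it, 10-25 mm up); lid under 0.035 rad, bolt under 1.8 mm in; big weight upright on the mat (centre over it, tilt under 0.1 rad); flap under 0.08 rad; short vial moved at most 20 mm, small weight 25 mm (all of step 3 and all of step 4 and x of vial_long_mid in the frame of case between -0.056 and 0.056 m and y of vial_long_mid in the frame of case between -0.024 and 0.084 m and z of vial_long_mid in the frame of case between 0.01 and 0.025 m); the robot touches nothing.
It fails at once if the short vial is moved out of its place (more than 20 mm) (distance of vial_short_mid from where it was at the start of the episode above 0.02 m).
It fails at once if the small weight is moved (more than 25 mm) (distance of weight_small_mid from where it was at the start of the episode above 0.025 m).
It also fails if it takes over 72 s, if anything falls off the work surface, if the arm or the gripper's body presses on something with over 40 N, if the wrist force passes 120 N, or if a joint passes its speed limit or range.

### The arm

A 6-joint arm with a two-finger parallel gripper is mounted at the origin on the work surface. World frame = base frame: x ahead of the robot, y to its left, z up, the work surface at z = 0. Lengths are in m, angles in rad, forces in N, time in s.
With the tool pointing down it reaches from about 0.325 to 0.85 m from the base axis. Payload 4.4 kg.
Tool frame: the origin (TCP) lies midway between the tips of the shut fingers; the grasp point (between the pads) lies 19 mm behind it; z points along the fingers, y is the direction in which the jaws open and shut (so a half turn about z gives the same grasp; the last joint's range is limited). The gripper opens to 94 mm and grips with 3 to 60 N. Pads are 16 mm wide; open, the fingers measure 119 mm over their backs; the gripper's body (75 mm by 177 mm) begins 78 mm behind the grasp point.
Start: joints at [-1.282, 0.207, 1.542, -0, 1.393, -0.15], TCP at [0.245, -0.52, 0.205] pointing down, gripper open.
Joint ranges: [-2.73, 2.73], [-0.86, 2.22], [0.23, 2.46], [-1.11, 4.25], [0.08, 2.63], [-2.82, 2.82]. Speed limits (rad/s): [2.79, 2.79, 3.14, 3.14, 3.14, 3.14].

### API

Orientations are given as a 3x3 rotation matrix whose columns are the frame's x, y, z axes.
In Python, from plant import bot gives the robot as it stands. The module is installed in compiled form; this text tells all that it offers.
- The arm moves only by the shell command python3 -m handwheel 'ROWS' [FORCE]. ROWS is JSON, a list of rows, each a list of 5 numbers: the shift along the world's x, y, z in units of 40 mm (1.0 is 40 mm), then the turn about the world's z in units of 5 degrees (1.0 is 5 degrees), then the closure, from -1 (fully open) to 1 (shut), so that 0 is half open. A call has 1 to 20 rows; each row is the pose to reach, as a shift and turn from the pose measured when the call began; what a row does not reach only later rows make up. A row lasts 1/12 s, in which the tool goes at most 41.7 mm and 7.16 degrees, less where a joint would pass 70% of its speed; a pose out of reach is approached as far as the arm can. A call with a gripper value outside its range is refused whole. The fingers move at their own pace and stop on an object; FORCE is the grip in N (left out, the last holds). Time passes only in rows, so rows that repeat a pose let the fingers close. It gives the time, the measured TCP pose, the force and the opening at its end, in the units of the state.
- bot.get_state(): the state, without advancing time (a new reading comes with each control period).
- bot.read_camera(name): name is "scene" or "side" or "wrist"; returns (picture, depth): 420x560x3 uint8, red, green, blue; 420x560 float32, m along the optical axis (not along the pixel's ray), 0 where there is no reading.
- bot.get_calibration(name): a dict with "vfov" (degrees; the focal length in pixels is half the picture's height over the tangent of half this angle, whatever the lens; pixels are square), "cx", "cy" (the principal point, pixels), "rvec" (rotation vector, rad) and "tvec" (3), from world to camera coordinates, as OpenCV has them. Camera axes: x right, y down, z forward; pixel columns grow to the right and rows downward; lengths in m; the calibration is good to about 2 mm. A picture is of the moment at which its call begins: read the wrist's pose just before it. get_calibration takes no time and is no camera call; for the wrist camera it gives the pose at the moment of the call.
- bot.close_job(): hands the job in, once; it reports no verdict.
Trained networks look in the newest picture that a camera, given by its name, has taken for a name from the list of things; names that differ only in an ending like _2 or _b are one class to them, and where a whole thing is asked for, a point or a joint stands for the part that bears it (a point fixed in the world has none). Each returns a list of dicts, best first, with "p" (0 to 1); they miss things now and then, are a little off and sometimes report something else, mostly with a low value. They report only what shows in the picture. A call takes as long as a camera call. They do not tell look-alikes from the thing itself.
- bot.silhouettes(camera, label): "mask" (420x560 bool, what is visible of it) and "extent" ([left, top, right, bottom] in pixels, round what is visible of it).
- bot.mark_of(camera, label): "location" ([row, column] in pixels: a listed point, or the origin of a listed thing).
The state is a dict: "time": time; "q": joint angles; "qd": joint speeds; "joint_torque": joint torques, N m; "position": TCP position; "tool_rot": TCP orientation; "contact_force": force on the tool from outside, world axes, zero at the start; "torque": the same for the moment, N m; "width": finger opening in m.
Only numpy, scipy, OpenCV 4.12 (cv2) and the standard library are available. Lean on these libraries where they do the work, as an engineer would, in place of code of your own. Each camera call takes 0.05 s, during which the arm holds its last target.

## Working session

There is one attempt and no reset: what is moved stays moved. The work goes in short steps, Python scripts to look and compute and a shell command to move; the robot and the scene stay as the last step left them, time stands still between calls to the robot, and variables do not carry over. Pictures are saved under pics/ and viewed, and the job is handed in when it is done.

```bash
mkdir -p pics; ls; cat > h.py <<'E'
import numpy as np, cv2
from plant import bot
def cal(n):
    c=bot.get_calibration(n); f=210/np.tan(np.radians(c["vfov"])/2)
    R=cv2.Rodrigues(np.array(c["rvec"],float))[0]; t=np.array(c["tvec"],float)
    return f,c["cx"],c["cy"],R,t
def cloud(n,d,c=None):
    f,cx,cy,R,t=c or cal(n)
    v,u=np.mgrid[0:d.shape[0],0:d.shape[1]]
    p=np.stack([(u-cx)/f*d,(v-cy)/f*d,d],-1)
    w=(p-t)@R
    w[d<=0]=np.nan
    return w
def proj(n,P,c=None):
    f,cx,cy,R,t=c or cal(n)
    q=np.atleast_2d(P)@R.T+t
    return np.c_[q[:,0]/q[:,2]*f+cx,q[:,1]/q[:,2]*f+cy]
def ray(n,u,v,z,c=None):
    f,cx,cy,R,t=c or cal(n)
    o=-R.T@t; d=R.T@np.array([(u-cx)/f,(v-cy)/f,1]); s=(z-o[2])/d[2]
    return o+s*d
def save(n,img): cv2.imwrite("pics/"+n+".png",img[...,::-1])
E
python3 - <<'E'
from h import *
s=bot.get_state(); print(s["position"],s["time"],s["contact_force"],s["width"])
for n in("scene","side","wrist"):
    im,d=bot.read_camera(n); save("a_"+n,im); np.save("pics/a_%s.npy"%n,d)
    c=bot.get_calibration(n); print(n,c)
    f,cx,cy,R,t=cal(n); print("cam pos",-R.T@t)
    if n!="wrist":
      for l in ["dispenser","plate_top","weight_big_mid","weight_small_mid","mat","vial_long_mid","vial_short_mid","case","lid_hinge","lid_edge"]:
        r=bot.mark_of(n,l); print(n,l,[(np.round(x["location"]).tolist(),round(x["p"],2)) for x in r])
print(bot.get_state()["time"])
E
```

```text
pics
[ 0.24457308 -0.51951332  0.2042956 ] 0.0 [ 0.28167707  0.21854252 -0.63174436] 0.09402934547227082
scene {'vfov': 54.816424595789634, 'cx': 275.0764953999294, 'cy': 207.98331436515036, 'rvec': array([ 0.73093503,  2.53239061, -1.23916013]), 'tvec': array([ 0.42493972, -0.07893939,  1.11073645])}
cam pos [0.84078291 0.56459745 0.62837448]
scene dispenser [([344.0, 281.0], 0.72), ([219.0, 264.0], 0.54)]
scene plate_top [([281.0, 234.0], 0.87)]
scene weight_big_mid [([230.0, 347.0], 0.85), ([234.0, 293.0], 0.79), ([263.0, 340.0], 0.76)]
scene weight_small_mid [([220.0, 263.0], 0.41)]
scene mat [([232.0, 282.0], 0.9), ([344.0, 278.0], 0.7)]
scene vial_long_mid []
scene vial_short_mid []
scene case [([151.0, 285.0], 0.86), ([186.0, 230.0], 0.63), ([175.0, 204.0], 0.35)]
scene lid_hinge [([137.0, 266.0], 0.89), ([174.0, 203.0], 0.84)]
scene lid_edge [([137.0, 307.0], 0.78), ([138.0, 183.0], 0.57), ([238.0, 293.0], 0.47)]
side {'vfov': 53.08162722498797, 'cx': 272.800464635849, 'cy': 211.51142576403234, 'rvec': array([ 0.75482846, -2.46555051,  1.30321258]), 'tvec': array([0.38758192, 0.23857585, 0.80475858])}
cam pos [0.04281673 0.66001721 0.64600199]
side dispenser [([269.0, 156.0], 0.58)]
side plate_top [([222.0, 190.0], 0.57)]
side weight_big_mid [([243.0, 264.0], 0.77), ([273.0, 302.0], 0.73), ([278.0, 251.0], 0.73)]
side weight_small_mid [([226.0, 285.0], 0.48)]
side mat [([239.0, 273.0], 0.88)]
side vial_long_mid []
side vial_short_mid []
side case [([198.0, 321.0], 0.62), ([269.0, 158.0], 0.51)]
side lid_hinge [([172.0, 310.0], 0.72), ([188.0, 392.0], 0.5)]
side lid_edge [([132.0, 298.0], 0.83)]
wrist {'vfov': 61.54552968703898, 'cx': 277.9253307164372, 'cy': 216.5380412680808, 'rvec': array([-2.43932262,  1.54920909,  0.2237332 ]), 'tvec': array([-0.57565647, -0.02953461,  0.39291827])}
cam pos [ 0.32005614 -0.48534643  0.38553902]
1.15
```

View pics/a_scene.png

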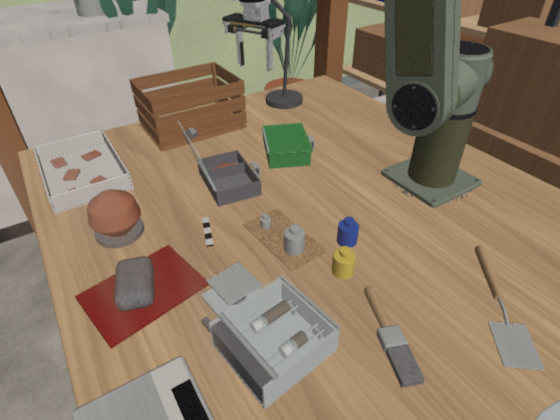

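View pics/a_side.png

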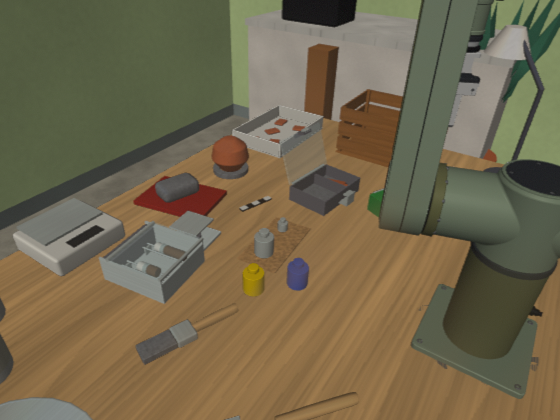

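View pics/a_wrist.png

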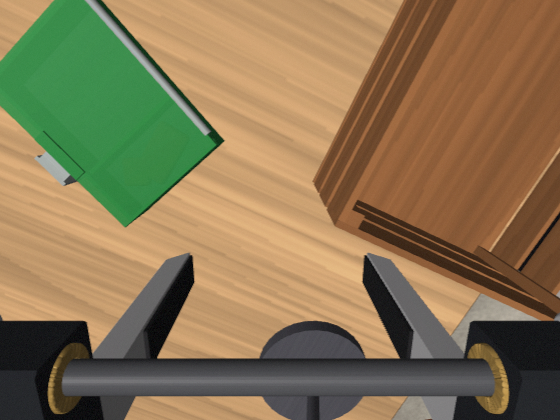

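```bash
python3 - <<'E'
from h import *
for n in("scene","side"):
    d=np.load("pics/a_%s.npy"%n); w=cloud(n,d); np.save("pics/w_%s.npy"%n,w)
    print(n)
    pts={"scene":{"table":(180,260),"tableb":(400,250),"mat":(278,250),"bigknob":(294,229),"smallknob":(265,216),"plate":(235,283),"vialA":(270,318),"vialB":(293,344),"casefloor":(230,170),"keeper":(256,168),"base":(420,330)},
     "side":{"table":(220,230),"mat":(285,250),"bigknob":(265,233),"smallknob":(283,222),"plate":(195,222),"vialA":(168,250),"vialB":(148,268),"casefloor":(325,190),"keeper":(347,198)}}[n]
    for k,(u,v) in pts.items(): print(k,np.round(w[v,u],4))
    big=cv2.resize(cv2.imread("pics/a_%s.png"%n)[100:400,150:400] if n=="scene" else cv2.imread("pics/a_%s.png"%n)[120:320,90:390],None,fx=2.5 if n=="side" else 2,fy=2.5 if n=="side" else 2,interpolation=cv2.INTER_CUBIC)
    cv2.imwrite("pics/b_%s.png"%n,big)
E
```

```text
scene
table [ 0.6985 -0.0622  0.0152]
tableb [0.2741 0.1574 0.0022]
mat [0.5013 0.0141 0.0039]
bigknob [0.4745 0.0358 0.0686]
smallknob [ 0.4844 -0.0687  0.0365]
plate [0.6412 0.0857 0.0493]
vialA [0.633  0.1996 0.0661]
vialB [0.6279 0.261  0.0658]
casefloor [ 0.4553 -0.3076  0.0235]
keeper [ 0.389  -0.2791  0.0222]
base [0.3946 0.3251 0.002 ]
side
table [6.131e-01 1.810e-02 2.000e-04]
mat [ 0.4339 -0.0058  0.0034]
bigknob [0.4634 0.0363 0.0679]
smallknob [ 0.4809 -0.0697  0.0281]
plate [0.6361 0.0793 0.0522]
vialA [0.6012 0.2009 0.0655]
vialB [0.5923 0.2652 0.0668]
casefloor [ 0.4796 -0.2966  0.008 ]
keeper [ 0.3935 -0.2548  0.0343]
```

View pics/b_scene.png

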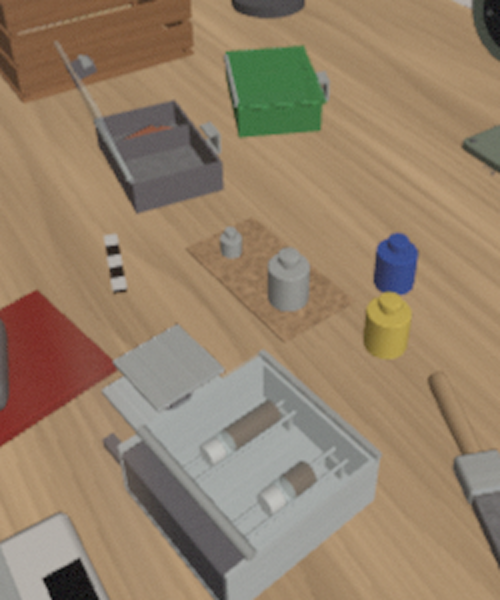

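View pics/b_side.png

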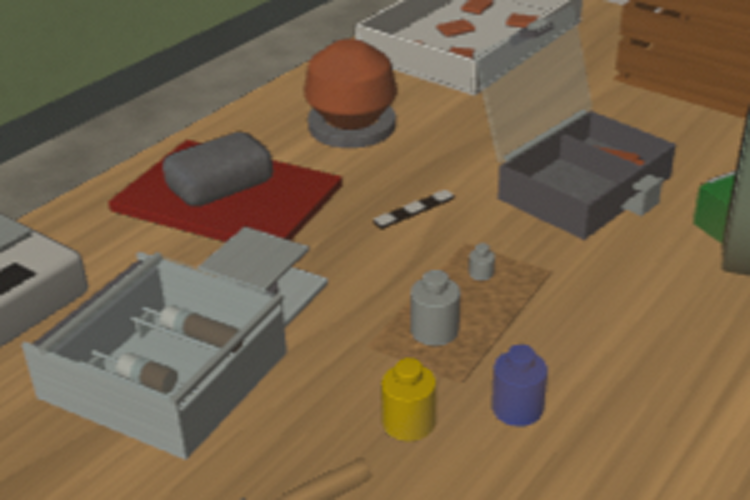

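```bash
python3 - <<'E'
from h import *
W=[np.load("pics/w_%s.npy"%n) for n in("scene","side")]
def sel(w,x,y,z):
    m=(w[...,0]>x[0])&(w[...,0]<x[1])&(w[...,1]>y[0])&(w[...,1]<y[1])&(w[...,2]>z[0])&(w[...,2]<z[1])
    return w[m]
def rect(name,x,y,z):
    for i,w in enumerate(W):
        p=sel(w,x,y,z)
        if len(p)<5: print(name,i,"none");continue
        # drop outliers: raster cells
        r=cv2.minAreaRect((p[:,:2]*1000).astype(np.float32))
        print(name,i,len(p),"rect",np.round(r[0],1),np.round(r[1],1),round(r[2],1),"mean",np.round(p.mean(0)*1000,1))
rect("flap",(.5,.75),(.1,.34),(.058,.073))
rect("plate",(.55,.72),(.02,.135),(.042,.058))
rect("mat",(.4,.6),(-.12,.11),(.0018,.006))
rect("bigtop",(.44,.5),(0.01,.065),(.060,.08))
rect("bigsh",(.43,.51),(0.0,.075),(.045,.056))
rect("small",(.45,.51),(-.1,-.04),(.012,.045))
rect("smalltop",(.45,.51),(-.1,-.04),(.030,.045))
rect("case",(.36,.56),(-.42,-.18),(.038,.05))
rect("caseall",(.36,.56),(-.42,-.18),(.015,.05))
rect("lid",(.45,.65),(-.45,-.18),(.06,.2))
E
```

```text
flap 0 6970 rect [633.2 212.1] [161.8 152. ] 7.6 mean [629.4 218.4  66.5]
flap 1 3318 rect [635.4 214.4] [162.7 153. ] 8.2 mean [623.9 220.4  66.6]
plate 0 1299 rect [641.6  82.5] [76.8 78. ] 7.8 mean [642.9  85.4  51. ]
plate 1 640 rect [626.8  91.9] [110.9  97.1] 6.4 mean [641.1  86.3  51.1]
mat 0 2724 rect [500.   -4.9] [199.5 229.7] 0.2 mean [490.3  -4.3   3.6]
mat 1 2048 rect [499.9  -5.2] [229.5 199.5] 90.0 mean [483.9  -2.9   3.5]
bigtop 0 92 rect [469.2  29.3] [23.2 22.4] 81.5 mean [470.7  30.7  66.8]
bigtop 1 74 rect [471.   31.3] [20.8 24. ] 38.6 mean [469.6  33.3  66.8]
bigsh 0 207 rect [470.6  30.7] [40.5 43.1] 56.8 mean [473.3  35.5  51.3]
bigsh 1 171 rect [468.9  34. ] [43.5 42.2] 35.2 mean [466.8  37.3  51.1]
small 0 117 rect [482.7 -69.7] [20.2 25.8] 64.1 mean [483.8 -68.1  25.8]
small 1 106 rect [482.7 -67.7] [25.2 21.9] 23.6 mean [481.8 -66.4  24.9]
smalltop 0 29 rect [481.4 -71.6] [14.8 11.7] 59.2 mean [482.1 -70.7  36.3]
smalltop 1 23 rect [484.7 -70. ] [11.4 13.3] 75.3 mean [484.2 -69.8  35.3]
case 0 466 rect [ 460.7 -281. ] [185.2 151.2] 82.7 mean [ 454.3 -272.8   42.6]
case 1 536 rect [ 462.6 -280. ] [182.3 147.5] 82.6 mean [ 469.4 -276.4   42.9]
caseall 0 1558 rect [ 460.7 -281. ] [185.2 151.2] 82.7 mean [ 463.4 -280.4   31.3]
caseall 1 1652 rect [ 462.4 -280. ] [182.3 148. ] 82.6 mean [ 470.  -279.8   32. ]
lid 0 381 rect [ 553.6 -292.4] [176.4  34.6] 84.6 mean [ 558.9 -264.9  144.9]
lid 1 1702 rect [ 554.9 -291.5] [180.   46.1] 82.2 mean [ 554.8 -284.5  117. ]
```

```bash
python3 - <<'E'
from h import *
s=bot.get_state(); print(np.round(s["tool_rot"],3),s["q"])
w=np.load("pics/w_scene.npy"); im=cv2.imread("pics/a_scene.png")
m=(im[...,0].astype(int)>im[...,2]+60)&(w[...,2]>0.03)&(w[...,0]>.2)&(w[...,0]<.7)&(abs(w[...,1])<.3)
print("blue",np.nanmedian(w[m],0),m.sum())
# mat: brown pixel region: fit
for n in("scene","side"):
    w=np.load("pics/w_%s.npy"%n); im=cv2.imread("pics/a_%s.png"%n); hsv=cv2.cvtColor(im,cv2.COLOR_BGR2HSV)
    print(hsv[238,262] if n=="scene" else hsv[250,285], hsv[260,180])
    bot.read_camera(n)
    r=bot.silhouettes(n,"mat"); mk=r[0]["mask"]; print(r[0]["p"],r[0]["extent"])
    p=w[mk]; p=p[np.isfinite(p[:,0])&(p[:,2]<.01)]
    print(cv2.minAreaRect((p[:,:2]*1000).astype(np.float32)))
E
```

```text
[[ 0.905  0.426 -0.   ]
 [ 0.426 -0.905 -0.   ]
 [-0.    -0.    -1.   ]] [-1.28148667e+00  2.06592459e-01  1.54148558e+00 -5.29122482e-05
  1.39351059e+00 -1.50487932e-01]
blue [0.35913469 0.07939974 0.04949541] 273
[ 15 103 136] [  4 153 128]Traceback (most recent call last):
  File "<stdin>", line 11, in <module>
IndexError: list index out of range
```

```bash
python3 - <<'E'
from h import *
w=np.load("pics/w_scene.npy"); print("yellow",w[250,343],w[262,343])
bot.read_camera("side")
r=bot.silhouettes("side","mat"); print(len(r))
if r:
    w=np.load("pics/w_side.npy");p=w[r[0]["mask"]]; p=p[np.isfinite(p[:,0])&(p[:,2]<.01)]
    print(r[0]["p"],cv2.minAreaRect((p[:,:2]*1000).astype(np.float32)))
E
python3 -m handwheel '[[0.2,0.4,0,1,-1],[0.5,1.2,0,2,-1],[0.9,2.1,0,3,-1],[1.3,3,0,4,-1],[1.7,4,0,5,-1],[2.1,5,0,6,-1],[2.5,6,0,7,-1],[2.9,7,0,8,-1],[3.3,8,0,9,-1],[3.7,9,0,10,-1],[4.1,10,0,11,-1],[4.5,11,0,12,-1],[4.9,12,0,13,-1],[5.2,12.7,0,14,-1],[5.4,13.3,0,14.5,-1],[5.6,13.6,0,14.5,-1],[5.65,13.7,0,14.5,-1],[5.65,13.77,0,14.5,-1]]'
```

```text
yellow [0.42657325 0.13837139 0.06609806] [0.43491907 0.15110751 0.04794636]
2
0.63 ((468.37200927734375, -15.117088317871094), (97.21025085449219, 192.2927703857422), 3.679313898086548)
time: 2.85
position: [0.471, 0.0311, 0.2055]
tool_rot: [[-0.135, 0.991, -0.0], [0.991, 0.135, -0.0], [-0.0, -0.0, -1.0]]
contact_force: [0.2, -1.3, -0.2]
width: 0.094
```

```bash
python3 - <<'E'
from h import *
im,d=bot.read_camera("wrist"); c=cal("wrist"); save("c_wrist",im)
w=cloud("wrist",d,c)
m=(abs(w[...,0]-.47)<.05)&(abs(w[...,1]-.03)<.05)
for z in ((.058,.075),(.044,.056)):
    q=w[m&(w[...,2]>z[0])&(w[...,2]<z[1])]; print(len(q),q.mean(0), cv2.minEnclosingCircle((q[:,:2]*1000).astype(np.float32)))
E
```

```text
502 [0.46823028 0.02977374 0.06744235] ((468.3265380859375, 28.965290069580078), 11.815153121948242)
1182 [0.46810939 0.03182132 0.05151343] ((468.3249816894531, 28.85498046875), 23.012493133544922)
```

View pics/c_wrist.png

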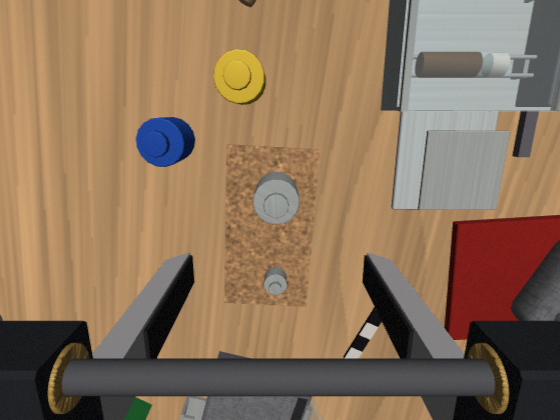

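```bash
python3 -m handwheel '[[-0.06,-0.04,-0.7,0,-1],[-0.06,-0.04,-1.5,0,-1],[-0.06,-0.04,-2.3,0,-1],[-0.06,-0.04,-3.1,0,-1],[-0.06,-0.04,-3.8,0,-1],[-0.06,-0.04,-4.3,0,-1],[-0.06,-0.04,-4.5,0,-1],[-0.06,-0.04,-4.55,0,-1],[-0.06,-0.04,-4.55,0,0.3],[-0.06,-0.04,-4.55,0,0.6],[-0.06,-0.04,-4.55,0,0.6],[-0.06,-0.04,-4.55,0,0.6],[-0.06,-0.04,-4.55,0,0.6],[-0.06,-0.04,-4.55,0,0.6]]' 35
```

```text
time: 4.07
position: [0.4688, 0.0292, 0.0241]
tool_rot: [[-0.135, 0.991, 0.001], [0.991, 0.135, -0.0], [-0.0, 0.001, -1.0]]
contact_force: [-1.0, -0.8, -1.2]
width: 0.0575
```

```bash
python3 -m handwheel '[[0,0,0,0,1],[0,0,0,0,1],[0,0,0,0,1],[0,0,0.3,0,1],[0,0,0.9,0,1],[0,0,1.6,0,1],[0,0,2.3,0,1],[0.4,0.1,2.9,0,1],[1,0.3,3.1,0,1],[1.8,0.5,3.1,0,1],[2.6,0.8,3.1,0,1],[3.3,1,3.1,0,1],[3.9,1.2,3.1,0,1],[4.2,1.3,3.1,0,1],[4.32,1.33,3.1,0,1],[4.32,1.33,3.1,0,1]]'
python3 - <<'E'
from h import *
im,d=bot.read_camera("wrist"); c=cal("wrist"); save("d_wrist",im); print(bot.get_state()["position"])
w=cloud("wrist",d,c)
for zz,x,y in (((.044,.057),(.58,.71),(.02,.125)),((.057,.075),(.5,.75),(.12,.35))):
    q=w[(w[...,0]>x[0])&(w[...,0]<x[1])&(w[...,1]>y[0])&(w[...,1]<y[1])&(w[...,2]>zz[0])&(w[...,2]<zz[1])]
    print(len(q),q.mean(0),cv2.minAreaRect((q[:,:2]*1000).astype(np.float32)))
E
```

```text
time: 5.4
position: [0.6405, 0.0826, 0.1453]
tool_rot: [[-0.135, 0.991, -0.004], [0.991, 0.135, -0.0], [0.0, -0.004, -1.0]]
contact_force: [0.2, -0.2, -6.3]
width: 0.0456
[0.63969349 0.08236072 0.14563532]
5685 [0.64003231 0.0957011  0.05117397] ((640.827392578125, 83.61603546142578), (76.25407409667969, 74.5366439819336), 7.45743989944458)
33265 [0.63094454 0.18862489 0.06639282] ((635.8663330078125, 186.87037658691406), (161.2515106201172, 99.13677978515625), 8.538352966308594)
```

View pics/d_wrist.png

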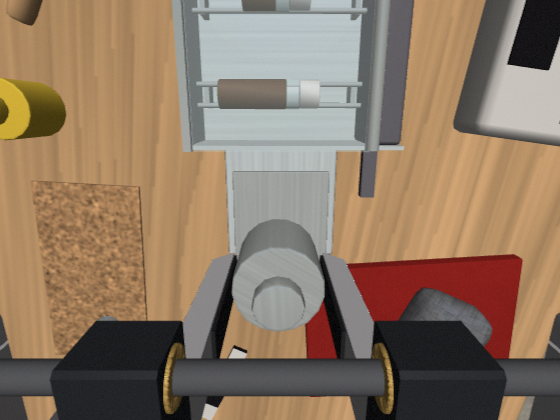

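```bash
python3 -m handwheel '[[0.03,0.01,-0.5,0,1],[0.03,0.01,-1.1,0,1],[0.03,0.01,-1.6,0,1],[0.03,0.01,-1.8,0,1],[0.03,0.01,-1.95,0,1],[0.03,0.01,-2.1,0,1],[0.03,0.01,-2.2,0,1],[0.03,0.01,-2.25,0,1],[0.03,0.01,-2.25,0,1]]'
python3 - <<'E'
from h import *
im,d=bot.read_camera("scene"); save("e_scene",im[150:420,100:460])
E
```

```text
time: 6.2
position: [0.6415, 0.0826, 0.0564]
tool_rot: [[-0.135, 0.991, -0.003], [0.991, 0.135, -0.001], [-0.0, -0.003, -1.0]]
contact_force: [-0.5, -1.1, -2.4]
width: 0.0454
```

View pics/e_scene.png

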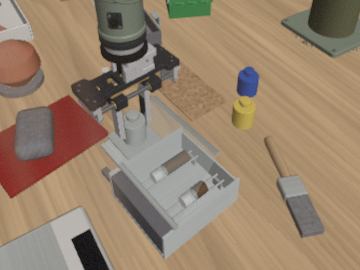

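```bash
python3 -m handwheel '[[0,0,-0.15,0,1],[0,0,-0.3,0,1],[0,0,-0.3,0,-0.3],[0,0,-0.3,0,-0.6],[0,0,-0.3,0,-0.6],[0,0,-0.3,0,-0.6],[0,0,-0.3,0,-0.6],[0,0,-0.3,0,-0.6],[0,0,0.1,0,-0.6],[0,0,0.8,0,-0.6],[0,0,1.7,0,-0.6],[0,0,2.6,0,-0.6],[0,0,3.4,0,-0.6],[0,0,4,0,-0.6],[0,0,4.3,0,-0.6],[0,0,4.4,0,-0.6]]'
python3 - <<'E'
from h import *
im,d=bot.read_camera("scene"); save("f_scene",cv2.resize(im[150:420,100:460],None,fx=2,fy=2)); w=cloud("scene",d)
im,d=bot.read_camera("wrist"); c=cal("wrist"); save("f_wrist",im)
w=cloud("wrist",d,c); q=w[(abs(w[...,0]-.641)<.05)&(abs(w[...,1]-.083)<.04)&(w[...,2]>.06)&(w[...,2]<.1)]
print(len(q),q.mean(0) if len(q) else 0,bot.get_state()["position"])
E
```

```text
time: 7.58
position: [0.6431, 0.0826, 0.236]
tool_rot: [[-0.135, 0.991, 0.003], [0.991, 0.135, -0.001], [-0.001, 0.003, -1.0]]
contact_force: [0.3, -0.1, 0.1]
width: 0.0753
1570 [0.64078442 0.08446905 0.07127234] [0.64145453 0.08263613 0.23232674]
```

View pics/f_scene.png

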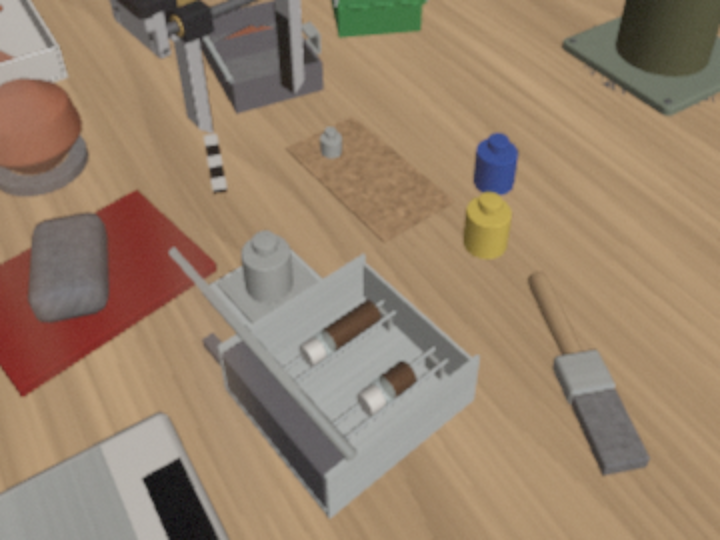

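View pics/f_wrist.png

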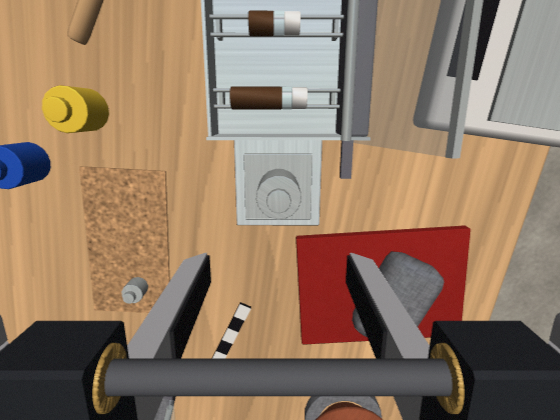

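```bash
python3 - <<'E'
from h import *
im,d=bot.read_camera("wrist"); c=cal("wrist"); w=cloud("wrist",d,c)
q=w[(abs(w[...,0]-.63)<.07)&(abs(w[...,1]-.178)<.025)&(w[...,2]>.040)&(w[...,2]<.055)]
print(len(q),q.mean(0),q[:,2].max(),cv2.minAreaRect((q[:,:2]*1000).astype(np.float32)))
f=w[(abs(w[...,0]-.63)<.2)&(w[...,1]>.1)&(w[...,1]<.3)&(w[...,2]>.1)]
print("flap",len(f),f.min(0),f.max(0))
m=w[(w[...,2]<.02)&(w[...,2]>.001)&(abs(w[...,0]-.47)<.07)&(abs(w[...,1])<.12)]
try:
  for l in("mat","vial_long_mid"):
    for r in bot.silhouettes("wrist",l)[:2]:
        p=w[r["mask"]]; p=p[np.isfinite(p[:,0])]; print(l,r["p"],p.mean(0),cv2.minAreaRect((p[:,:2]*1000).astype(np.float32)))
except Exception as e: print(e)
E
```

```text
1691 [0.61702563 0.17591188 0.04435568] 0.05344564019531277 ((626.1461791992188, 169.41104125976562), (133.7421112060547, 49.60625076293945), 7.548103332519531)
flap 49784 [0.56423646 0.10000541 0.10000484] [0.74625908 0.25711126 0.35493621]
mat 0.3 [ 0.48255429 -0.06748     0.02334596] ((480.8782653808594, -70.42181396484375), (23.3862247467041, 24.54180145263672), 51.46249771118164)
vial_long_mid 0.6 [0.61888998 0.17623504 0.04353043] ((620.3082275390625, 176.55416870117188), (80.41254425048828, 21.0559024810791), 7.821535110473633)
```

```bash
python3 -m handwheel '[[0,0.1,0,1,-0.3],[-0.05,0.3,0,2,-0.1],[-0.1,0.5,0,3.2,0.15],[-0.15,0.7,0,4.5,0.15],[-0.2,0.9,0,5.8,0.15],[-0.25,1.1,0,7,0.15],[-0.3,1.3,0,8.3,0.15],[-0.35,1.5,0,9.6,0.15],[-0.4,1.7,0,11,0.15],[-0.45,1.9,0,12.3,0.15],[-0.5,2.1,0,13.6,0.15],[-0.52,2.2,0,15,0.15],[-0.52,2.3,0,16,0.15],[-0.52,2.35,0,17,0.15],[-0.52,2.35,0,17.6,0.15],[-0.52,2.35,0,18,0.15],[-0.52,2.35,0,18,0.15],[-0.52,2.35,0,18,0.15]]'
python3 - <<'E'
from h import *
im,d=bot.read_camera("wrist"); c=cal("wrist"); w=cloud("wrist",d,c); save("g_wrist",im)
print(bot.get_state()["position"])
for r in bot.silhouettes("wrist","vial_long_mid")[:2]:
        p=w[r["mask"]]; p=p[np.isfinite(p[:,0])]; print(r["p"],p.mean(0),cv2.minAreaRect((p[:,:2]*1000).astype(np.float32)))
E
```

```text
time: 9.33
position: [0.6183, 0.1765, 0.2275]
tool_rot: [[-0.991, -0.134, -0.002], [-0.134, 0.991, -0.008], [0.004, -0.008, -1.0]]
contact_force: [0.2, -0.0, 0.3]
width: 0.0398
[0.6185117  0.1764679  0.22791445]
0.63 [0.61848248 0.17604905 0.04544789] ((620.6283569335938, 176.4964599609375), (77.98997497558594, 21.068872451782227), 7.1587982177734375)
0.58 [0.63191388 0.08906385 0.02136747] ((642.78857421875, 80.59689331054688), (76.10316467285156, 79.98043823242188), 7.681158065795898)
```

View pics/g_wrist.png

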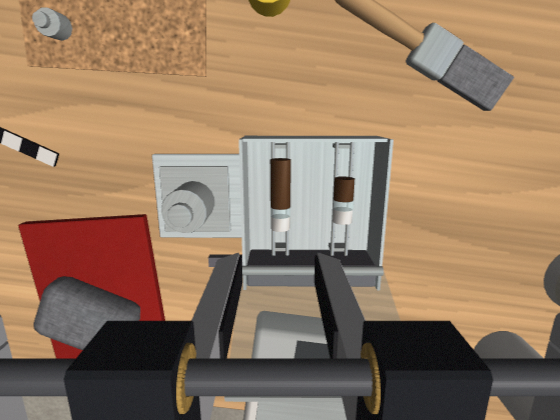

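```bash
python3 -m handwheel '[[0.05,0,-0.6,0,0.15],[0.05,0,-1.4,0,0.15],[0.05,0,-2.2,0,0.15],[0.05,0,-3,0,0.15],[0.05,0,-3.8,0,0.15],[0.05,0,-4.4,0,0.15],[0.05,0,-4.8,0,0.15],[0.05,0,-4.95,0,0.15],[0.05,0,-4.99,0,0.15],[0.05,0,-4.99,0,0.15]]' 10
python3 - <<'E'
from h import *
im,d=bot.read_camera("wrist"); save("h_wrist",im); print(bot.get_state()["position"])
E
```

```text
time: 10.27
position: [0.621, 0.1765, 0.0289]
tool_rot: [[-0.991, -0.134, -0.001], [-0.134, 0.991, -0.008], [0.002, -0.008, -1.0]]
contact_force: [-0.5, -0.4, 0.9]
width: 0.0398
[0.62182074 0.17660285 0.02994375]
```

View pics/h_wrist.png

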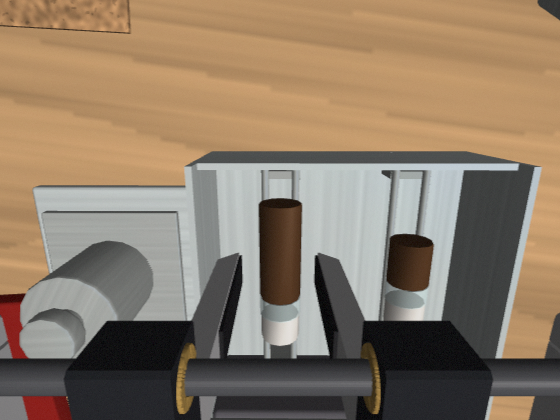

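```bash
python3 -m handwheel '[[-0.02,0,-0.07,0,0.4],[-0.02,0,-0.07,0,0.7],[-0.02,0,-0.07,0,0.8],[-0.02,0,-0.07,0,0.8],[-0.02,0,-0.07,0,0.8],[-0.02,0,-0.07,0,0.8],[-0.02,0,0.2,0,0.8],[-0.02,0,0.8,0,0.8],[-0.02,0,1.6,0,0.8],[-0.02,0,2.5,0,0.8],[-0.02,0,3.4,0,0.8],[-0.02,0,4.3,0,0.8],[-0.02,0,5,0,0.8],[-0.02,0,5.3,0,0.8],[-0.02,0,5.4,0,0.8]]' 12
python3 - <<'E'
from h import *
im,d=bot.read_camera("wrist"); save("i_wrist",im); print(bot.get_state()["position"])
E
```

```text
time: 11.57
position: [0.6225, 0.1763, 0.2496]
tool_rot: [[-0.991, -0.134, 0.007], [-0.134, 0.991, -0.008], [-0.006, -0.009, -1.0]]
contact_force: [-0.1, 0.1, -0.8]
width: 0.0213
[0.62172014 0.17629615 0.24779711]
```

View pics/i_wrist.png

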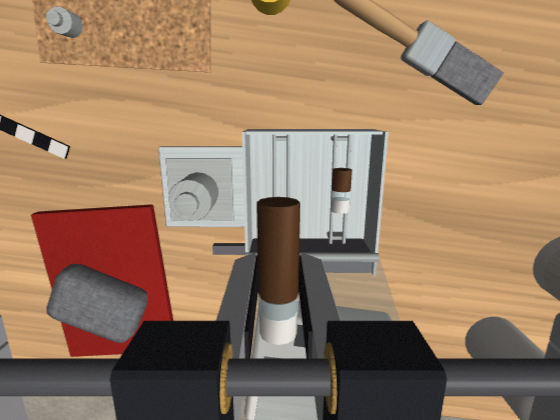

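```bash
python3 -m handwheel '[[-0.2,-0.3,0,-0.2,0.8],[-0.5,-0.9,0,-0.4,0.8],[-0.8,-1.7,0,-0.6,0.8],[-1.1,-2.6,0,-0.9,0.8],[-1.4,-3.5,0,-1.2,0.8],[-1.7,-4.4,0,-1.5,0.8],[-2,-5.3,0,-1.8,0.8],[-2.3,-6.2,0,-2,0.8],[-2.6,-7.1,0,-2.3,0.8],[-2.9,-8,0,-2.6,0.8],[-3.2,-8.9,0,-2.8,0.8],[-3.4,-9.7,0,-3,0.8],[-3.6,-10.3,0,-3,0.8],[-3.66,-10.6,0,-3,0.8],[-3.66,-10.72,0,-3,0.8],[-3.66,-10.72,0,-3,0.8]]'
python3 - <<'E'
from h import *
im,d=bot.read_camera("wrist"); c=cal("wrist"); w=cloud("wrist",d,c); save("j_wrist",im); np.save("pics/wj.npy",w)
print(bot.get_state()["position"])
q=w[(abs(w[...,0]-.47)<.12)&(abs(w[...,1]+.28)<.12)&(w[...,2]>.036)&(w[...,2]<.052)]
print(len(q),cv2.minAreaRect((q[:,:2]*1000).astype(np.float32)))
r=bot.mark_of("wrist","case");print(r[:2])
r=bot.mark_of("wrist","lid_edge");print(r[:2])
r=bot.mark_of("wrist","lid_hinge");print(r[:2])
E
```

```text
time: 12.95
position: [0.4746, -0.2524, 0.2459]
tool_rot: [[-0.992, 0.129, -0.001], [0.129, 0.992, -0.006], [0.0, -0.006, -1.0]]
contact_force: [-0.1, 0.3, -0.7]
width: 0.0216
[ 0.47506526 -0.25155186  0.24634791]
3396 ((460.1698913574219, -281.41595458984375), (176.4278564453125, 145.52093505859375), 82.46703338623047)
[{'location': [184.2, 255.0], 'p': 0.58}]
[{'location': [335.2, 247.1], 'p': 0.76}]
[{'location': [243.7, 249.0], 'p': 0.82}, {'location': [37.3, 141.6], 'p': 0.81}]
```

View pics/j_wrist.png

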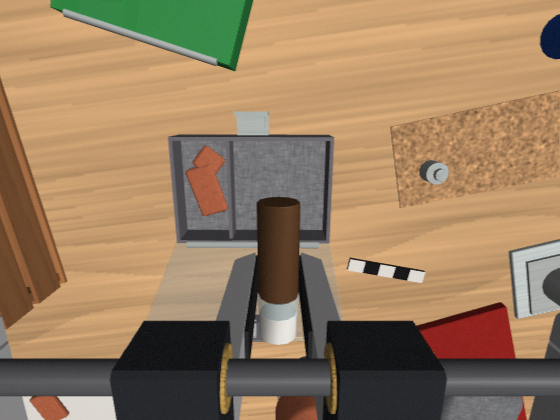

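```bash
python3 -m handwheel '[[0.05,-0.03,-0.6,0,0.8],[0.05,-0.03,-1.4,0,0.8],[0.05,-0.03,-2.3,0,0.8],[0.05,-0.03,-3.2,0,0.8],[0.05,-0.03,-4.1,0,0.8],[0.05,-0.03,-4.8,0,0.8],[0.05,-0.03,-5.3,0,0.8],[0.05,-0.03,-5.65,0,0.8],[0.05,-0.03,-5.8,0,0.8],[0.05,-0.03,-5.87,0,0.8],[0.05,-0.03,-5.87,0,0.8]]'
```

```text
time: 14.07
position: [0.4782, -0.2516, 0.0127]
tool_rot: [[-0.992, 0.124, 0.001], [0.124, 0.992, -0.008], [-0.002, -0.008, -1.0]]
contact_force: [0.2, -0.9, -1.4]
width: 0.0219
```

```bash
python3 -m handwheel '[[0,-0.02,-0.06,0,0.8],[0,-0.02,-0.06,0,0.6],[0,-0.02,-0.06,0,0.4],[0,-0.02,-0.06,0,0.3],[0,-0.02,-0.06,0,0.3],[0,-0.02,-0.06,0,0.3],[0,-0.02,0.3,0,0.3],[0,-0.02,1,0,0.3],[0,-0.02,1.9,0,0.3],[0,-0.02,2.8,0,0.3],[0,-0.02,3.7,0,0.3],[0,-0.02,4.6,0,0.4],[0,-0.02,5.4,0,0.6],[0,-0.02,6,0,1],[0,-0.02,6.3,0,1],[0,-0.02,6.4,0,1]]'
python3 - <<'E'
from h import *
im,d=bot.read_camera("wrist"); c=cal("wrist"); w=cloud("wrist",d,c); save("k_wrist",im)
print(bot.get_state()["position"])
for r in bot.silhouettes("wrist","vial_long_mid")[:2]:
    p=w[r["mask"]]; p=p[np.isfinite(p[:,0])]; print(r["p"],p.mean(0),p[:,2].max(),cv2.minAreaRect((p[:,:2]*1000).astype(np.float32)))
for n in ("side","scene"):
    im,d=bot.read_camera(n); w=cloud(n,d); save("k_"+n,im)
    q=w[(w[...,0]>.5)&(w[...,0]<.65)&(abs(w[...,1]+.29)<.1)&(w[...,2]>.05)&(w[...,2]<.2)]
    for z in range(55,185,15):
        s=q[abs(q[:,2]-z/1000)<.005]
        if len(s)>3: print(n,z,len(s),np.round(s.mean(0),3), np.round(((s[:,:2]-[.473,-.283])@np.array([.991,-.131])).mean(),3))
E
```

```text
time: 15.4
position: [0.4793, -0.2533, 0.2717]
tool_rot: [[-0.992, 0.124, 0.006], [0.124, 0.992, -0.011], [-0.007, -0.01, -1.0]]
contact_force: [0.7, -0.3, -0.5]
width: 0.0049
[ 0.47879681 -0.25290996  0.27039472]
0.93 [ 0.47445968 -0.25307322  0.02434012] 0.02994135338470895 ((478.951171875, -254.25526428222656), (23.83487892150879, 82.54388427734375), 82.4866714477539)
side 55 153 [ 0.535 -0.283  0.055] 0.062
side 70 144 [ 0.54  -0.285  0.07 ] 0.067
side 85 147 [ 0.545 -0.286  0.085] 0.072
side 100 152 [ 0.55  -0.285  0.1  ] 0.077
side 115 154 [ 0.556 -0.285  0.115] 0.082
side 130 165 [ 0.56  -0.286  0.13 ] 0.087
side 145 163 [ 0.565 -0.288  0.145] 0.092
side 160 128 [ 0.571 -0.281  0.16 ] 0.097
side 175 59 [ 0.557 -0.289  0.175] 0.084
scene 55 20 [ 0.535 -0.257  0.053] 0.058
scene 70 9 [ 0.55  -0.207  0.07 ] 0.067
scene 85 9 [ 0.555 -0.206  0.085] 0.072
scene 100 9 [ 0.561 -0.207  0.1  ] 0.077
scene 115 10 [ 0.566 -0.208  0.115] 0.082
scene 130 11 [ 0.569 -0.218  0.13 ] 0.087
scene 145 13 [ 0.576 -0.209  0.145] 0.092
scene 160 16 [ 0.58  -0.226  0.161] 0.099
scene 175 82 [ 0.56  -0.291  0.174] 0.087
```

View pics/k_wrist.png

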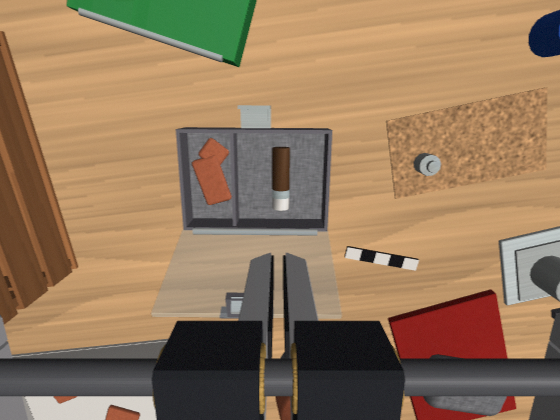

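View pics/k_side.png

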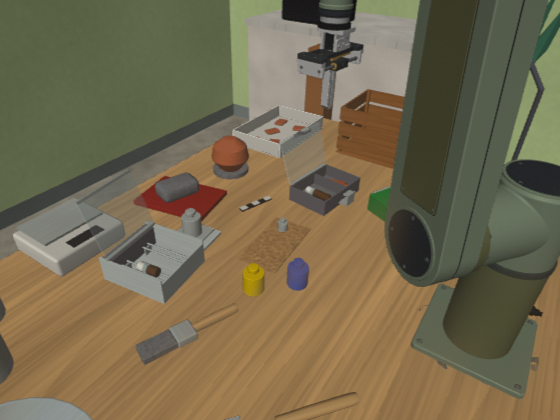

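```bash
python3 - <<'E'
from h import *
for n in ("side","scene"):
    im,d=bot.read_camera(n); w=cloud(n,d)
    for nm,x,y in (("pot",(.58,.85),(-.33,0.0)),("tray",(.6,.95),(-.6,-.33))):
        q=w[(w[...,0]>x[0])&(w[...,0]<x[1])&(w[...,1]>y[0])&(w[...,1]<y[1])&(w[...,2]>.03)&(w[...,2]<.15)]
        if len(q): print(n,nm,len(q),q.min(0),q.max(0))
E
```

```text
side pot 1514 [ 0.58172405 -0.28137263  0.03009524] [ 8.41606995e-01 -9.18013484e-05  1.48561929e-01]
side tray 496 [ 0.70046377 -0.59924404  0.0301099 ] [ 0.90485337 -0.39322276  0.05381574]
scene pot 3046 [ 0.7241755  -0.27394796  0.03023183] [ 8.44640633e-01 -1.85857313e-05  1.15384506e-01]
scene tray 896 [ 0.69920553 -0.59982439  0.03004591] [ 0.89952509 -0.3951274   0.0541413 ]
```

```bash
python3 -m handwheel '[[0.3,-0.1,0,0,1],[0.9,-0.3,0,0,1],[1.6,-0.6,0,0,1],[2.3,-0.9,0,0,1],[2.9,-1.1,0,0,1],[3.2,-1.2,0,0,1],[3.2,-1.2,-0.4,0,1],[3.2,-1.2,-1.2,0,1],[3.2,-1.2,-2,0,1],[3.2,-1.2,-2.8,0,1],[3.2,-1.2,-3.2,0,1],[3.2,-1.2,-3.3,0,1],[3.2,-1.2,-3.3,0,1]]'
```

```text
time: 16.78
position: [0.6033, -0.2985, 0.1306]
tool_rot: [[-0.992, 0.124, -0.008], [0.124, 0.992, -0.002], [0.008, -0.002, -1.0]]
contact_force: [-0.0, -0.5, 1.0]
width: 0.0002
```

```bash
python3 -m handwheel '[[-0.3,0.04,0,0,1],[-0.6,0.08,0,0,1],[-0.8,0.1,0,0,1],[-1,0.13,0,0,1],[-1.2,0.16,0,0,1],[-1.4,0.18,0,0,1],[-1.6,0.21,0,0,1],[-1.8,0.24,0,0,1],[-2,0.26,0,0,1],[-2.2,0.29,0,0,1],[-2.4,0.32,0,0,1],[-2.5,0.33,0,0,1],[-2.5,0.33,0,0,1],[-2.5,0.33,0,0,1]]'
python3 - <<'E'
from h import *
for n in ("side","scene"):
    im,d=bot.read_camera(n); save("l_"+n,cv2.resize(im[60:260,100:420],None,fx=2,fy=2))
E
```

```text
time: 17.95
position: [0.5031, -0.2853, 0.1307]
tool_rot: [[-0.992, 0.124, -0.008], [0.124, 0.992, -0.002], [0.007, -0.003, -1.0]]
contact_force: [1.0, 0.1, 0.4]
width: 0.0007
```

View pics/l_side.png

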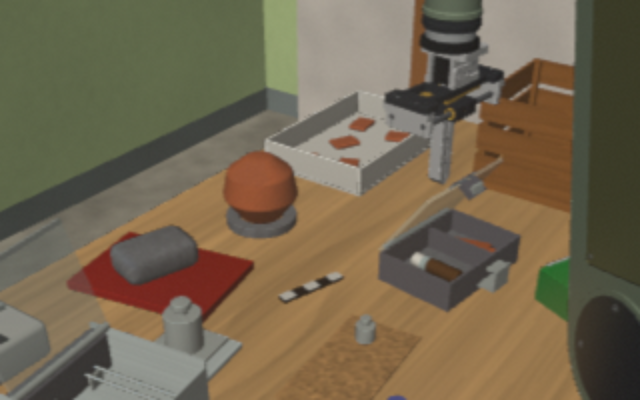

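View pics/l_scene.png

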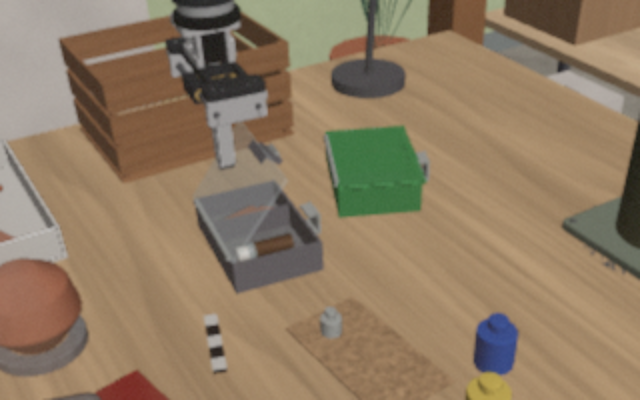

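```bash
python3 -m handwheel '[[-0.1,0,0.4,0,1],[-0.1,0,1,0,1],[-0.1,0,1.5,0,1],[-0.4,0.05,1.7,0,1],[-0.9,0.1,1.7,0,1],[-1.5,0.16,1.7,0,1],[-1.9,0.2,1.7,0,1],[-2,0.22,1.5,0,1],[-2,0.22,0.8,0,1],[-2,0.22,0,0,1],[-2,0.22,-0.6,0,1],[-2,0.22,-0.8,0,1],[-2,0.22,-0.8,0,1]]'
python3 - <<'E'
from h import *
print(bot.get_state()["position"])
for n in ("side","scene"):
    im,d=bot.read_camera(n); save("m_"+n,cv2.resize(im[60:260,100:420],None,fx=2,fy=2)); w=cloud(n,d)
    q=w[(w[...,0]>.39)&(w[...,0]<.56)&(abs(w[...,1]+.285)<.09)&(w[...,2]>.04)&(w[...,2]<.08)]
    xc=(q[:,:2]-[.473,-.283])@np.array([.991,-.131])
    for a in range(-60,61,20):
        s=q[abs(xc-a/1000)<.006]; print(n,a,len(s),np.round(np.median(s[:,2]),4) if len(s) else 0)
E
```

```text
time: 19.13
position: [0.4222, -0.275, 0.0958]
tool_rot: [[-0.992, 0.124, -0.012], [0.124, 0.992, 0.002], [0.012, 0.001, -1.0]]
contact_force: [-0.7, 1.0, 0.3]
width: 0.0004
[ 0.4222369  -0.27496985  0.09581355]
side -60 250 0.0646
side -40 126 0.0651
side -20 104 0.0623
side 0 105 0.0595
side 20 126 0.0568
side 40 128 0.0538
side 60 113 0.0516
scene -60 142 0.0679
scene -40 161 0.0652
scene -20 175 0.0624
scene 0 192 0.0596
scene 20 187 0.0566
scene 40 196 0.0538
scene 60 150 0.0517
```

View pics/m_side.png

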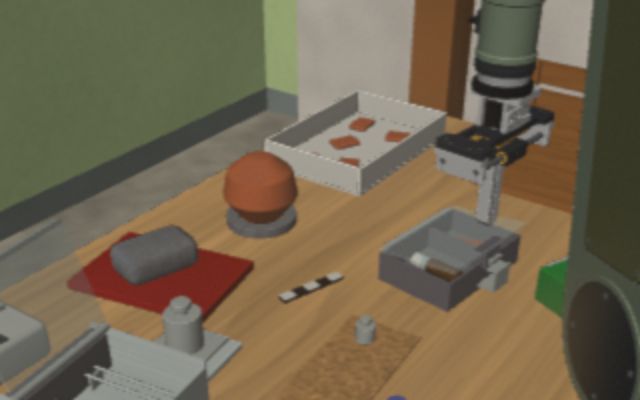

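```bash
python3 -m handwheel '[[0,0,-0.3,0,1],[0,0,-0.55,0,1],[0,0,-0.7,0,1],[0,0,-0.8,0,1],[0,0,-0.9,0,1],[0,0,-1,0,1],[0,0,-1.1,0,1],[0,0,-1.1,0,1]]'
```

```text
time: 19.9
position: [0.4241, -0.2769, 0.0549]
tool_rot: [[-0.992, 0.124, -0.007], [0.124, 0.992, -0.002], [0.007, -0.003, -1.0]]
contact_force: [0.5, -0.2, -0.4]
width: 0.0004
```

```bash
python3 -m handwheel '[[0,0,-0.08,0,1],[0,0,-0.15,0,1],[0,0,-0.2,0,1],[0,0,-0.25,0,1]]'
```

```text
time: 20.23
position: [0.4247, -0.2775, 0.0493]
tool_rot: [[-0.992, 0.124, -0.008], [0.124, 0.992, -0.002], [0.007, -0.003, -1.0]]
contact_force: [-12.0, 9.8, 42.8]
width: -0.0001
```

```bash
python3 -m handwheel '[[0,0,0.1,0,1],[0,0,0.5,0,1],[0,0,1.2,0,1],[0,0,2,0,1],[0,0,2.8,0,1],[0,0,3.6,0,0.5],[0,0,4.2,0,0],[0,0,4.5,0,-0.6],[0,0,4.5,0,-0.6]]'
python3 - <<'E'
from h import *
print(bot.get_state()["position"])
for n in ("side","scene","wrist"):
    im,d=bot.read_camera(n); w=cloud(n,d)
    save("n_"+n,cv2.resize(im[60:260,100:420],None,fx=2,fy=2) if n!="wrist" else im)
    q=w[(w[...,0]>.39)&(w[...,0]<.56)&(abs(w[...,1]+.285)<.09)&(w[...,2]>.04)&(w[...,2]<.08)]
    xc=(q[:,:2]-[.473,-.283])@np.array([.991,-.131])
    print(n,[(a,len(xc[abs(xc-a/1000)<.006]),np.round(np.median(q[abs(xc-a/1000)<.006,2]),4)) for a in range(-60,61,20)])
E
```

```text
time: 20.98
position: [0.4264, -0.279, 0.2326]
tool_rot: [[-0.992, 0.124, -0.003], [0.124, 0.992, -0.007], [0.002, -0.007, -1.0]]
contact_force: [0.8, 0.8, -0.2]
width: 0.0237
[ 0.42644963 -0.27895951  0.23256452]
side [(-60, 178, np.float64(0.0504)), (-40, 137, np.float64(0.0509)), (-20, 134, np.float64(0.0512)), (0, 141, np.float64(0.051)), (20, 144, np.float64(0.0511)), (40, 131, np.float64(0.0507)), (60, 119, np.float64(0.0515))]
scene [(-60, 151, np.float64(0.0521)), (-40, 151, np.float64(0.0517)), (-20, 165, np.float64(0.0517)), (0, 179, np.float64(0.0516)), (20, 182, np.float64(0.0512)), (40, 181, np.float64(0.0514)), (60, 142, np.float64(0.0511))]
wrist [(-60, 1885, np.float64(0.0503)), (-40, 1809, np.float64(0.0498)), (-20, 1751, np.float64(0.0498)), (0, 1705, np.float64(0.0498)), (20, 1224, np.float64(0.0498)), (40, 937, np.float64(0.0498)), (60, 487, np.float64(0.05))]
```

View pics/n_wrist.png

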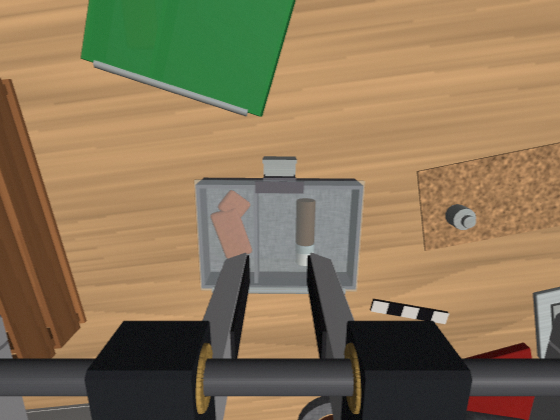

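View pics/n_side.png

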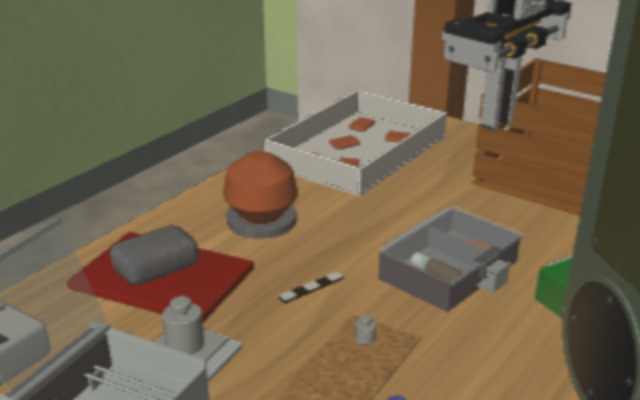

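```bash
python3 -m handwheel '[[0.2,0.3,0,-0.5,-0.7],[0.5,0.9,0.05,-1.7,-0.8],[0.9,1.6,0.1,-3,-0.8],[1.3,2.3,0.1,-4.3,-0.8],[1.8,3,0.1,-5.6,-0.8],[2.2,3.8,0.1,-6.9,-0.8],[2.6,4.5,0.1,-8.2,-0.8],[3.1,5.2,0.1,-9.5,-0.8],[3.5,5.9,0.1,-10.8,-0.8],[3.9,6.7,0.1,-12,-0.8],[4.4,7.4,0.1,-13.2,-0.8],[4.8,8.1,0.1,-14.2,-0.8],[5.1,8.6,0.1,-15,-0.8],[5.3,9,0.1,-15,-0.8],[5.37,9.07,0.1,-15,-0.8],[5.37,9.07,0.1,-15,-0.8]]'
python3 - <<'E'
from h import *
im,d=bot.read_camera("wrist"); c=cal("wrist"); w=cloud("wrist",d,c); save("o_wrist",im); print(bot.get_state()["position"])
m=(abs(w[...,0]-.641)<.045)&(abs(w[...,1]-.083)<.04)
for z in ((.077,.095),(.060,.076)):
    q=w[m&(w[...,2]>z[0])&(w[...,2]<z[1])]; print(len(q),q.mean(0) if len(q) else 0, cv2.minEnclosingCircle((q[:,:2]*1000).astype(np.float32)))
E
```

```text
time: 22.47
position: [0.6376, 0.087, 0.2281]
tool_rot: [[-0.139, 0.99, -0.007], [0.99, 0.14, 0.01], [0.011, -0.006, -1.0]]
contact_force: [0.8, 0.9, 0.3]
width: 0.0849
[0.63752427 0.0859039  0.22874662]
487 [0.64231028 0.08218173 0.08506726] ((642.4382934570312, 81.41079711914062), 11.755413055419922)
1134 [0.6421015  0.08428306 0.06911101] ((642.5138549804688, 81.23727416992188), 22.98153305053711)
```

View pics/o_wrist.png

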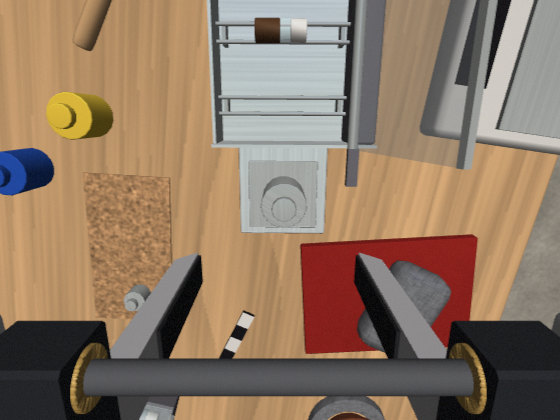

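```bash
python3 -m handwheel '[[0.12,-0.1,-0.6,0,-0.8],[0.12,-0.1,-1.4,0,-0.8],[0.12,-0.1,-2.3,0,-0.8],[0.12,-0.1,-3.2,0,-0.8],[0.12,-0.1,-4,0,-0.8],[0.12,-0.1,-4.4,0,-0.8],[0.12,-0.1,-4.6,0,-0.8],[0.12,-0.1,-4.65,0,-0.8],[0.12,-0.1,-4.65,0,-0.2],[0.12,-0.1,-4.65,0,0.2],[0.12,-0.1,-4.65,0,0.6],[0.12,-0.1,-4.65,0,1],[0.12,-0.1,-4.65,0,1],[0.12,-0.1,-4.65,0,1],[0.12,-0.1,-4.65,0,1],[0.12,-0.1,-4.65,0,1]]' 35
```

```text
time: 23.85
position: [0.643, 0.082, 0.0435]
tool_rot: [[-0.138, 0.99, -0.005], [0.99, 0.138, 0.009], [0.01, -0.004, -1.0]]
contact_force: [-0.2, 0.1, 3.0]
width: 0.0453
```

```bash
python3 -m handwheel '[[0,0,0.1,0,1],[0,0,0.2,0,1],[0,0,0.3,0,1],[0,0,0.4,0,1],[0,0,0.5,0,1],[0,0,0.6,0,1],[0,0,0.75,0,1],[0,0,0.9,0,1],[0,0,1.2,0,1],[0,0,1.7,0,1],[0,0,2.2,0,1],[0,0,2.5,0,1],[0,0,2.6,0,1],[0,0,2.6,0,1]]'
python3 - <<'E'
from h import *
print(bot.get_state()["position"],bot.get_state()["contact_force"])
im,d=bot.read_camera("scene"); save("p_scene",cv2.resize(im[150:420,100:460],None,fx=2,fy=2))
E
```

```text
time: 25.02
position: [0.6442, 0.082, 0.1496]
tool_rot: [[-0.138, 0.99, -0.001], [0.99, 0.138, 0.009], [0.009, 0.0, -1.0]]
contact_force: [0.7, 0.3, -6.5]
width: 0.0455
[0.64422059 0.08201923 0.14962967] [ 0.68962818  0.30531069 -6.51176062]
```

View pics/p_scene.png

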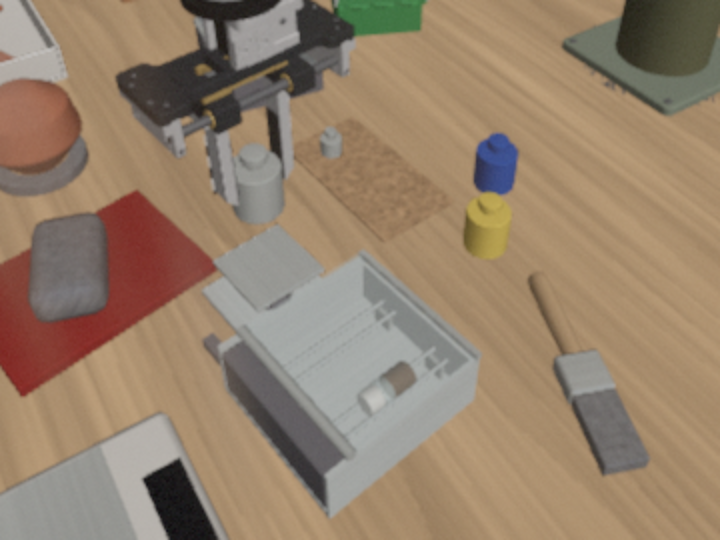

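```bash
python3 -m handwheel '[[-0.3,-0.1,0,0,1],[-0.9,-0.3,0,0,1],[-1.7,-0.5,0,0,1],[-2.5,-0.75,0,0,1],[-3.3,-1,0,0,1],[-3.9,-1.2,0,0,1],[-4.25,-1.3,0,0,1],[-4.39,-1.32,0,0,1],[-4.39,-1.32,-0.4,0,1],[-4.39,-1.32,-1,0,1],[-4.39,-1.32,-1.7,0,1],[-4.39,-1.32,-2.3,0,1],[-4.39,-1.32,-2.7,0,1],[-4.39,-1.32,-2.9,0,1],[-4.39,-1.32,-3,0,1],[-4.39,-1.32,-3,0,1]]'
```

```text
time: 26.4
position: [0.4675, 0.0294, 0.0276]
tool_rot: [[-0.138, 0.99, -0.005], [0.99, 0.138, 0.01], [0.01, -0.004, -1.0]]
contact_force: [0.8, 0.2, -6.3]
width: 0.0453
```

```bash
python3 -m handwheel '[[0,0,-0.03,0,1],[0,0,-0.05,0,1],[0,0,-0.08,0,1],[0,0,-0.08,0,1]]'
```

```text
time: 26.73
position: [0.4693, 0.0292, 0.0265]
tool_rot: [[-0.139, 0.99, -0.002], [0.99, 0.139, 0.009], [0.01, -0.001, -1.0]]
contact_force: [-1.2, 0.5, 3.8]
width: 0.0453
```

In contact; release and back off.

```bash
python3 -m handwheel '[[0,0,0,0,0.4],[0,0,0,0,0],[0,0,0,0,-0.4],[0,0,0,0,-0.7],[0,0,0,0,-0.7],[0,0,0,0,-0.7],[0,0,0,0,-0.7],[0,0,0.4,0,-0.7],[0,0,1.2,0,-0.7],[0,0,2.1,0,-0.7],[0,0,3,0,-0.7],[0,0,3.9,0,-0.7],[0,0,4.6,0,-0.7],[0,0,4.9,0,-0.7],[0,0,5,0,-0.7]]'
python3 - <<'E'
from h import *
im,d=bot.read_camera("wrist"); c=cal("wrist"); w=cloud("wrist",d,c); save("q_wrist",im); s=bot.get_state(); print(s["position"],s["contact_force"],s["width"])
m=(abs(w[...,0]-.468)<.045)&(abs(w[...,1]-.03)<.04)
for z in ((.058,.075),(.044,.056)):
    q=w[m&(w[...,2]>z[0])&(w[...,2]<z[1])]; print(len(q),q.mean(0) if len(q) else 0, cv2.minEnclosingCircle((q[:,:2]*1000).astype(np.float32)))
sm=w[(abs(w[...,0]-.483)<.03)&(abs(w[...,1]+.07)<.03)&(w[...,2]>.03)&(w[...,2]<.05)]; print("small",sm.mean(0))
im,d=bot.read_camera("scene"); save("q_scene",im); w=cloud("scene",d)
q=w[(w[...,0]>.5)&(w[...,0]<.75)&(w[...,1]>.1)&(w[...,1]<.34)&(w[...,2]>.055)&(w[...,2]<.3)]; print("flap",len(q),q[:,2].max(),cv2.minAreaRect((q[:,:2]*1000).astype(np.float32)))
q=w[(w[...,0]>.39)&(w[...,0]<.56)&(abs(w[...,1]+.285)<.09)&(w[...,2]>.04)&(w[...,2]<.08)]
xc=(q[:,:2]-[.473,-.283])@np.array([.991,-.131])
print([(a,np.round(np.median(q[abs(xc-a/1000)<.006,2]),4)) for a in range(-60,61,20)])
E
```

```text
time: 27.98
position: [0.4715, 0.029, 0.2301]
tool_rot: [[-0.139, 0.99, 0.005], [0.99, 0.139, 0.008], [0.008, 0.006, -1.0]]
contact_force: [0.3, -1.0, -0.5]
width: 0.0802
[0.47075274 0.02906942 0.22887103] [ 0.43771698 -0.23820674 -0.36945982] 0.0795113282327527
440 [0.46927085 0.0303629  0.06630218] ((469.4446716308594, 29.80909538269043), 11.819416046142578)
1029 [0.46900283 0.03198136 0.05043399] ((469.3663330078125, 29.367589950561523), 22.994136810302734)
small [ 0.4801241  -0.07120095  0.03493713]
flap 7971 0.07293780710768896 ((633.3585815429688, 211.95797729492188), (162.37017822265625, 152.13137817382812), 7.521774768829346)
[(-60, np.float64(0.0521)), (-40, np.float64(0.0516)), (-20, np.float64(0.0516)), (0, np.float64(0.0512)), (20, np.float64(0.0514)), (40, np.float64(0.0515)), (60, np.float64(0.0512))]
```

View pics/q_scene.png

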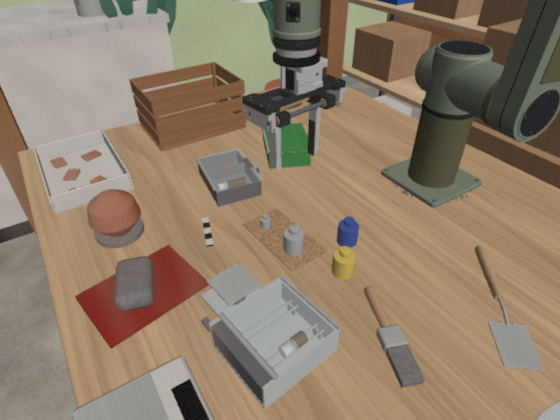

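View pics/q_wrist.png

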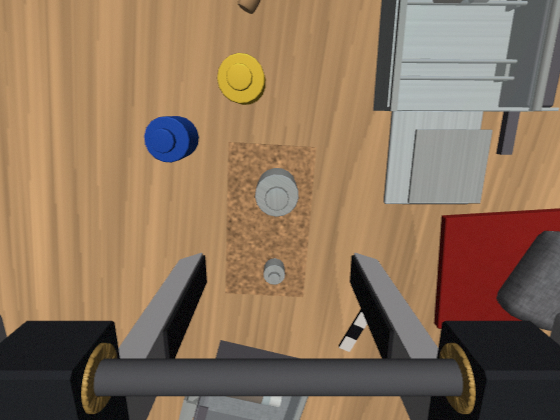

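Everything is in its final place: the big weight stands on the mat at wrist pixel (277,192), the flap is flat, the lid is flat, and the gripper is clear. I'm handing the job in.

```bash
python3 -c "
from plant import bot
print(bot.close_job())"
```

```text
the job is handed in; nothing more can be done
None
```

The job is done and handed in at about 28 s, with all four steps carried out in order. I stood the big weight on the press plate, which opened the flap. I then laid the long vial in the empty compartment, pushed the lid shut, and put the big weight back on the mat.

What the last checks showed:
- **Big weight:** upright on the mat at (0.469, 0.030), with its top at z ≈ 66 mm.
- **Flap:** flat again, with the same outline as at the start.
- **Lid:** level at z 50–52 mm from hinge to free edge. I could not see the latch bolt itself; I take it as snapped in because the lid stays flat instead of resting at about 0.12 rad.
- **Long vial:** when laid down it was flat in the compartment, at about (0.479, -0.254). It still shows there through the shut lid.
- **Small weight and short vial:** the small weight measured within about 3 mm of where it started. I checked the short vial by eye only, and it is still in its bay.
- **Gripper:** clear of everything, with no contact force beyond sensor noise.

Pressing the lid shut gave a vertical force of about 43 N at the fingertips once it bottomed out, well above the 8 N needed. That is under the 120 N wrist limit. It is over the 40 N limit for the arm or gripper body, but I pressed with the fingertips only. No other check failed or disagreed.

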